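# Centre the copy-stand pinion shaft in its end float and clamp it

## Robot

A 6-joint arm with a two-finger parallel gripper is mounted at the origin on the work surface. World frame = base frame: x ahead of the robot, y to its left, z up, the work surface at z = 0. Lengths are in m, angles in rad, forces in N, time in s.
With the tool pointing down it reaches from about 0.375 to 0.975 m from the base axis. Payload 3.8 kg.
Tool frame: the origin (TCP) lies midway between the tips of the shut fingers; the grasp point (between the pads) lies 19 mm behind it; x points along the fingers, y is the direction in which the jaws open and shut, and the axes are right-handed (so a half turn about x gives the same grasp; the last joint's range is limited). The gripper opens to 88 mm and grips with 3 to 60 N. Pads are 18 mm wide; open, the fingers measure 123 mm over their backs; the gripper's body (75 mm by 187 mm) begins 45 mm behind the grasp point.
Start: joints at [1.145, 0.264, 1.604, -0, 1.274, -0.037], TCP at [0.256, 0.625, 0.239] pointing down, gripper open.
Joint ranges: [-2.63, 2.63], [-0.94, 2.18], [0.31, 2.57], [-1.31, 4.45], [0, 2.66], [-2.55, 2.55]. Speed limits (rad/s): [2.57, 2.57, 3.14, 3.14, 3.14, 3.14].

## Interface

Orientations are given as a rotation vector (axis times angle).
In Python, from cell import manip, inverse_kinematics, cams, order gives the robot as it stands. Calls block until the motion is done:
- manip.move_pose(position, orientation): joint-space move of the TCP to a pose.
- manip.move_linear(position, rate=0.15, rot=None): straight line of the TCP; rot=None keeps the orientation; rate is the mean speed in m/s.
- manip.set_joints(angles): joint-space move.
- manip.set_gripper(opening, force=None): finger opening in m; force is the grip in N (None keeps the last); returns when the fingers have stopped.
- manip.dwell(seconds).
- inverse_kinematics(position, orientation): joint angles nearest the present ones, or None.
- manip.state(): the state.
- cams.capture(name): name is "side" or "top"; returns a dict with "image" (420x560x3 uint8, blue, green, red), "z_map" (420x560 float32, m along the optical axis (not along the pixel's ray), 0 where there is no reading), "intrinsics" (3x3 intrinsics, pixels), "position" and "orientation" of the camera in the world. Camera axes: x right, y down, z forward; pixel columns grow to the right and rows downward; lengths in m; the calibration is good to about 2 mm. A picture is of the moment at which its call begins.
A pose or a line that the arm cannot do raises manip.IKError and nothing moves.
- order.close_job(): hands the job in, once; it reports no verdict.
The state is a dict: "clock": time; "joint_pos": joint angles; "joint_velocities": joint speeds; "tau": joint torques, N m; "tool_pos": TCP position; "tcp_rot": TCP orientation; "contact_force": force on the tool from outside, world axes, zero at the start; "moment": the same for the moment, N m; "gripper_width": finger opening in m.
Only numpy, scipy, OpenCV 4.12 (cv2) and the standard library are available. Lean on these libraries where they do the work, as an engineer would, in place of code of your own. Each camera call takes 0.05 s, during which the arm holds its last target. There are 200 camera calls.

## Task

The pinion shaft of the copy-stand carriage floats endwise until its clamp is closed. Hold it by its black knob, push it gently in until you feel it bear on the inner stop, pull it gently out until it bears on the outer stop, then set it midway between the two stops, let go, and press the red cam lever right down to lock it there. Never force the shaft hard against a stop, and leave the loose things on the bench where they are.

Things in the scene. Friction and masses are not known exactly. Their poses are not given: they have to be found in the camera images.
- stand: copy-stand carriage: silver gear case on a sleeve round a 40 mm steel column, 500 mm long, lying in wooden cradles; all fixed. Origin on the bench below the gear case's middle. +x: along the pinion shaft, from the knob into the case; y: along the column; z up. The case spans x +-50, y +-38 mm, top 130 mm up. The shaft axis lies 105 mm up, over the x axis
- boss (a point): centre of the front face of the bearing boss (36 mm across), at x = -64 mm of the stand, where the shaft enters. Two stops hidden inside limit the shaft to a float of 8 to 16 mm; where they lie along the shaft differs by up to 10 mm between stands and cannot be seen. They give under 1 mm: come up to them at 20 mm/s or less; 7 to 12 N at the knob is plainly felt, over 25 N on a stop is forcing it
- knob (a point): centre of the black knurled knob on the shaft's front end: a cylinder 32 mm in diameter and 42 mm long, axis along the stand's x, centre 105 mm above the bench; 24 to 47 mm of bare shaft (14 mm thick) lies between it and the boss. The shaft does not turn, it only slides along the stand's x with a drag of 2 to 4 N and stays where left. Pinch the knob from above, across the shaft
- lever_tip (a point): centre of the red ball (20 mm) at the end of the red cam lever, 82 mm from the lever's pivot; the lever's bar is 12 mm thick
- lever_pivot (a point): pivot of the cam lever on top of the gear case, 138 mm above the bench, at x = -20 mm of the stand; 36 mm wide cheeks beside it reach 154 mm above the bench. The lever swings in the stand's y-z plane: open it stands up, leaning to +y; pressed over towards +y and down it closes
- lever (a joint): cam lever angle in rad: 0 open (lever 68 degrees above level, leaning to the stand's +y), 1.19 closed (level, pointing to +y). It stiffens as the cam bites (about 15 N near the ball), stays where it is left, and when closed its cam pinches the shaft
- loupe_center (a point): centre of a loose black loupe, 46 mm in diameter and 46 mm tall, standing on the bench; to be left alone
- jar_center (a point): centre of a loose small screw jar, 44 mm in diameter and 45 mm tall, standing on the bench; to be left alone
- screwdriver_grip (a point): handle of a loose yellow screwdriver, 170 mm long, lying on the bench in front of the knob, towards the robot; to be left alone

How it is judged:
On the way, in this order (a step that is already met when the one before it is completed fails the run):
1. the shaft is pushed in and bears on its inner stop with at least 2 N (contact force between shaft_c0 and stops_c0 above 2 N), for 0.2 s.
2. the shaft is pulled out and bears on its outer stop with at least 2 N (contact force between shaft_c0 and stops_c1 above 2 N), for 0.2 s.
3. the shaft is set within 1.6 mm of the middle of its float while the lever is still open (distance between shaft_c0 and stops_c2 below 0.0016 m and value of joint lever below 0.5 rad), for 0.2 s.
At the end, for the whole second after the job is handed in: the shaft rests within 1.6 mm of the middle of its float, and the cam lever is closed (past 1.10 of 1.19 rad) (distance between shaft_c0 and stops_c2 below 0.0016 m and value of joint lever above 1.1 rad and linear speed of shaft below 0.002 m/s); the robot touches nothing.
It fails at once if the shaft is forced against a stop with more than 25 N (contact force between shaft and stops above 25 N).
It fails at once if the loupe is moved by more than 10 mm (distance of loupe_center from where it was at the start of the episode above 0.01 m).
It fails at once if the jar is moved by more than 10 mm (distance of jar_center from where it was at the start of the episode above 0.01 m).
It fails at once if the screwdriver is moved by more than 10 mm (distance of screwdriver_grip from where it was at the start of the episode above 0.01 m).
It also fails if it takes over 72 s, if anything falls off the work surface, if the arm or the gripper's body presses on something with over 40 N, if the wrist force passes 120 N, or if a joint passes its speed limit or range.

## Working session

There is one attempt and no reset: what is moved stays moved. The work goes in short steps, each a Python script; the robot and the scene stay as the last script left them, time stands still between calls to the robot, and variables do not carry over. Pictures are saved under pics/ and viewed, about 8 in all and at most 12, crops included, and the job is handed in when it is done.

```bash
ls; mkdir -p pics; python3 - <<'E'
from cell import manip, cams
import cv2, numpy as np
for n in ("top","side"):
    c=cams.capture(n); cv2.imwrite(f"pics/{n}0.png",c["image"]); np.savez(f"{n}0.npz",**c)
    print(n,c["position"],c["orientation"],c["intrinsics"].tolist())
print(manip.state())
E
```

```text
pics
top [0.45783697 0.01637782 0.84990469] [-2.17144273  2.20500334 -0.11327967] [[405.23524974972935, 0.0, 283.9894094249403], [0.0, 405.23524974972935, 206.76229383875747], [0.0, 0.0, 1.0]]
side [ 0.16192321 -0.39733403  0.5636112 ] [-2.11010719  0.80565242 -0.37923323] [[410.449780551931, 0.0, 280.12672246743836], [0.0, 410.449780551931, 201.8279384477286], [0.0, 0.0, 1.0]]
{'clock': 0.1, 'joint_pos': array([ 1.14510246e+00,  2.64667579e-01,  1.60520146e+00, -1.18710171e-05,
        1.27373124e+00, -3.68915249e-02]), 'joint_velocities': array([-3.78863256e-04, -1.57966071e-03, -3.51499320e-03, -7.78713006e-04,
       -3.20041773e-04, -6.58274610e-05]), 'tau': array([ 1.10408218e-03, -5.03623617e+01, -3.58070040e+01,  7.30521837e-02,
        2.32429738e-02,  6.15085263e-07]), 'tool_pos': array([0.25561638, 0.62404071, 0.23753885]), 'tcp_rot': array([ 0.30348758,  1.5496403 , -0.30657737]), 'contact_force': array([ 0.02668183, -0.28210919, -0.17517533]), 'moment': array([-0.01468085, -0.04104385,  0.0224241 ]), 'gripper_width': 0.08845600802496281}
```

View pics/top0.png

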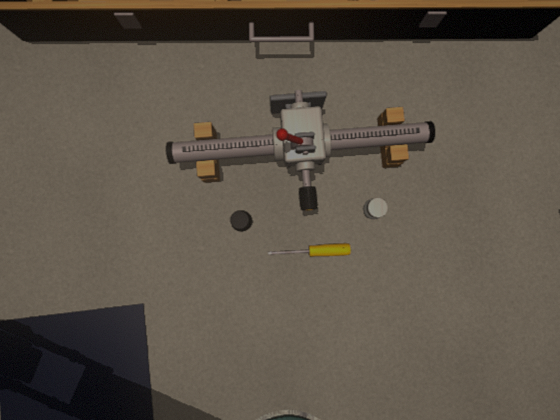

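View pics/side0.png

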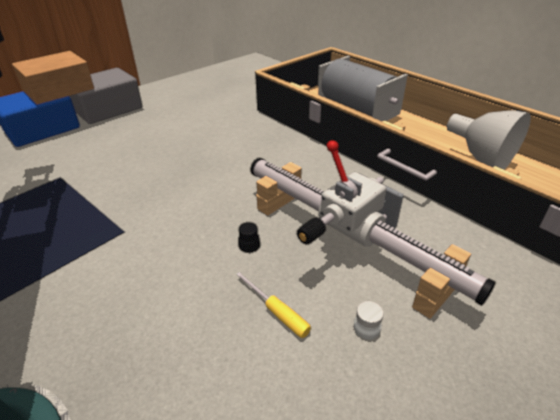

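The top view shows the knob at (308,198), the case at (303,133), the lever ball at (282,134), and the column from (171,152) to (431,132). The loupe is at (241,220), the jar at (376,208), and the screwdriver runs from (269,252) to (350,250). The side view agrees, with the lever open and leaning towards image left (+y).

```bash
cat > h.py <<'E'
import numpy as np, cv2
from scipy.spatial.transform import Rotation as R
def cloud(c):
    K=c["intrinsics"]; z=c["z_map"]; v,u=np.indices(z.shape)
    p=np.stack([(u-K[0,2])/K[0,0]*z,(v-K[1,2])/K[1,1]*z,z],-1)
    w=p@R.from_rotvec(c["orientation"]).as_matrix().T+c["position"]
    w[z==0]=np.nan
    return w
E
python3 - <<'E'
from h import *
c=np.load("top0.npz"); w=cloud(c)
for n,(u,v) in dict(knob=(308,198),case=(290,118),ball=(282,134),loupe=(241,220),jar=(376,208),colL=(230,148),colR=(370,137),shaft=(306,175),sd=(330,250)).items(): print(n,w[v,u].round(4))
# column: points above 0.06, ends
def fit(u0,u1,v0,v1,zmin,zmax=1):
    m=np.zeros(w.shape[:2],bool); m[v0:v1,u0:u1]=1
    m&=(w[...,2]>zmin)&(w[...,2]<zmax); return w[m]
for a in [(215,270,130,165),(335,382,120,155)]:
    q=fit(*a,0.085); print("col",len(q),np.median(q,0).round(4),q[:,2].max())
q=fit(295,322,180,215,0.10); print("knob",len(q),q.mean(0).round(4),q.min(0).round(4),q.max(0).round(4))
q=fit(297,315,168,184,0.095); print("shaft",len(q),q.mean(0).round(4))
img=c["image"].astype(int); red=(img[...,2]>100)&(img[...,1]<60)&(img[...,0]<60)
print("red",w[red&(w[...,2]>.19)].mean(0), w[red][:,2].max())
q=fit(275,335,100,170,0.125,0.136);print("casetop",len(q),q.mean(0).round(4),cv2.minAreaRect(q[:,:2].astype(np.float32)*1000))
s=np.load("side0.npz"); ws=cloud(s); im=s["image"].astype(int); red=(im[...,2]>120)&(im[...,1]<60)&(im[...,0]<60)
print("side red",ws[red&(ws[...,2]>.19)].mean(0)); v,u=np.nonzero(red&(ws[...,2]>.2)); print(u.mean(),v.mean(), ws[232,311],ws[227,311])
cv2.imwrite("pics/t1.png",cv2.resize(c["image"][80:270,220:400],None,fx=3,fy=3,interpolation=cv2.INTER_CUBIC))
E
```

```text
knob [ 0.534  -0.0425  0.1204]
case [ 0.6802 -0.0122  0.1281]
ball [0.6267 0.0046 0.2177]
loupe [0.4999 0.0854 0.0451]
jar [ 0.5199 -0.1847  0.0443]
colL [0.637  0.1025 0.0806]
colR [ 0.6555 -0.1687  0.0809]
shaft [ 0.578  -0.0406  0.109 ]
sd [ 0.4373 -0.0928  0.0245]
col 88 [0.6442 0.075  0.0857] 0.08843039400596941
col 69 [ 0.66   -0.1485  0.0858] 0.08810654664197615
knob 462 [ 0.5382 -0.0412  0.1149] [ 0.5148 -0.0587  0.101 ] [ 0.5694 -0.0252  0.1231]
shaft 149 [ 0.5791 -0.0386  0.1098]
red [0.62869672 0.00477449 0.21566192] 0.21945522096801828
casetop 1589 [ 0.6556 -0.0356  0.1283] ((650.8701782226562, -34.19954299926758), (100.78668212890625, 74.45177459716797), 3.7936081886291504)
side red [ 0.62542475 -0.00270443  0.20897222]
332.49333333333334 145.44 [ 0.52393086 -0.05562689  0.11585674] [ 0.52856209 -0.05073641  0.12071527]
```

```bash
cat >> h.py <<'E'
yaw=0.068; C=np.array([0.6509,-0.0342,0]); X=np.array([np.cos(yaw),np.sin(yaw),0]); Y=np.array([-np.sin(yaw),np.cos(yaw),0]); Z=np.array([0,0,1.])
def S(x,y,z): return C+x*X+y*Y+z*Z
def down(s=1):
    t=-Z; y=s*Y; return R.from_matrix(np.stack([t,y,np.cross(t,y)],1)).as_rotvec()
E
python3 - <<'E'
from h import *; from cell import manip,cams,inverse_kinematics
p=S(-0.118,0,0.22)
for s in (1,-1):
    print(s,inverse_kinematics(p,down(s)))
q=[inverse_kinematics(p,down(s)) for s in (1,-1)]
s=min([i for i in (0,1) if q[i] is not None],key=lambda i:abs(q[i][5]-manip.state()["joint_pos"][5]))
manip.move_pose(p,down((1,-1)[s])); manip.set_gripper(0.07)
manip.move_linear(S(-0.118,0,0.16))
st=manip.state(); print((1,-1)[s],st["clock"],st["tool_pos"],p,st["contact_force"])
for n in ("top","side"):
    c=cams.capture(n); np.savez(n+"1.npz",**c); cv2.imwrite(f"pics/{n}1.png",c["image"])
a=cv2.imread("pics/top1.png")[60:270,180:440]; b=cv2.imread("pics/side1.png")[60:270,180:440]
cv2.imwrite("pics/c1.png",cv2.resize(np.hstack([a,b]),None,fx=1.5,fy=1.5))
E
```

```text
1 [-1.25590067e-01  1.15063809e-02  1.92444067e+00 -4.44089210e-16
  1.20564560e+00 -1.76438639e+00]
-1 [-1.25590067e-01  1.15063809e-02  1.92444067e+00 -4.44089210e-16
  1.20564560e+00  1.37720626e+00]
-1 3.6667 [ 0.53322805 -0.04224516  0.16005554] [ 0.53317271 -0.04221782  0.22      ] [0.29718673 0.13850532 1.06567535]
```

View pics/c1.png

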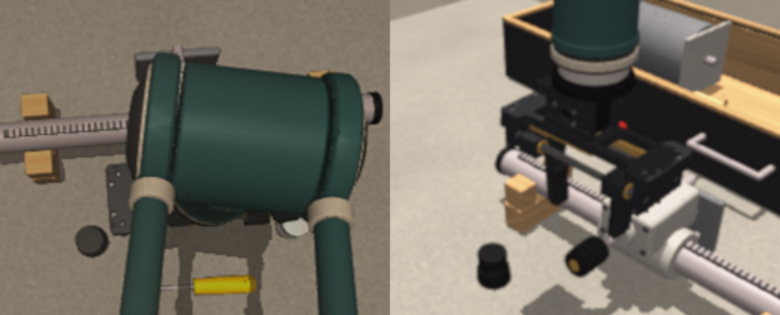

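The gripper's long side lies along the jaws. The knob (right half, ~(587,255)) sits in front of and below the fingers, and the red ball (622,125) is clear behind the body.

```bash
python3 - <<'E'
from h import *; from cell import manip
manip.move_linear(S(-0.118,0,0.088),rate=0.08); manip.dwell(0.3)
st=manip.state(); b=st["contact_force"]; print(st["clock"],b,st["tool_pos"])
manip.set_gripper(0.0,force=35); manip.dwell(0.2)
st=manip.state(); print(st["clock"],st["contact_force"],st["gripper_width"],st["tool_pos"],st["moment"])
np.save("base.npy",b)
p0=S(-0.118,0,0.088); d=0
for i in range(4):
    d+=0.001; manip.move_linear(p0+d*X,rate=0.015); st=manip.state()
    f=(st["contact_force"]-b)@X; print(round(st["clock"],2),d,round(float((st["tool_pos"]-C)@X)*1000,2),round(f,2))
E
```

```text
5.1167 [-0.60954926  0.10938914  0.48513727] [ 0.53347066 -0.04224627  0.08845696]
6.0 [-0.10286098 -4.48060227 -0.85953652] 0.030785928634467555 [ 0.53322589 -0.04372254  0.08791652] [-0.83510251  0.09820104  0.08517024]
6.25 0.001 -117.45 -0.63
6.5 0.002 -116.58 -2.12
6.75 0.003 -115.62 -1.51
7.0 0.004 -114.63 -2.47
```

```bash
cat >> h.py <<'E'
p0=S(-0.118,-0.0015,0.088)
def seek(manip,d,sgn,thr=8.5,lim=0.026,soft=5):
    b=np.load("base.npy"); d0=d
    step=0.001
    while abs(d-d0)<lim:
        d+=sgn*step; manip.move_linear(p0+d*X,rate=0.012); st=manip.state()
        f=-(st["contact_force"]-b)@X*sgn; x=(st["tool_pos"]-C)@X*1000
        print(round(st["clock"],2),round(d*1000,2),round(x,2),round(f,2),round(float((st["contact_force"]-b)@Y),1))
        if f>soft: step=0.0005
        if f>thr: break
    manip.dwell(0.4); st=manip.state(); x=(st["tool_pos"]-C)@X*1000
    print("hold",round(x,2),(st["contact_force"]-b).round(2),st["gripper_width"])
    return d,x
E
python3 - <<'E'
from h import *; from cell import manip
print(seek(manip,0.004,1))
E
```

```text
7.3 5.0 -113.39 2.22 -0.7
7.55 6.0 -112.08 1.39 -1.6
7.8 7.0 -111.06 1.84 -2.2
8.05 8.0 -110.88 4.96 -0.8
8.3 9.0 -110.84 6.84 -2.2
8.55 9.5 -110.79 9.57 -1.8
hold -110.82 [-7.67 -2.31  5.66] 0.030864626721111614
(0.009500000000000001, np.float64(-110.81600622618983))
```

```bash
python3 - <<'E'
from h import *; from cell import manip
d,xi=seek(manip,0.0095,1,thr=9.7,soft=0)
print("IN",d,xi)
d,xo=seek(manip,d,-1,thr=9.7,lim=0.034)
print("OUT",d,xo, "mid",(xi+xo)/2)
E
```

```text
9.2 10.5 -110.69 11.64 -2.1
hold -110.7 [-11.85  -3.18   8.13] 0.03065646201016979
IN 0.010499999999999999 -110.70028376219038
9.85 9.5 -110.73 -8.92 -2.2
10.1 8.5 -110.83 -5.11 -2.4
10.35 7.5 -110.92 -3.19 -1.4
10.6 6.5 -111.01 -0.26 -0.6
10.85 5.5 -111.72 2.95 -2.3
11.1 4.5 -113.34 2.88 -1.3
11.35 3.5 -114.65 3.13 -1.5
11.6 2.5 -115.68 2.75 -0.6
11.85 1.5 -116.67 2.52 -2.9
12.1 0.5 -117.61 1.88 -1.9
12.35 -0.5 -118.62 2.94 -2.1
12.6 -1.5 -119.64 1.61 -2.9
12.85 -2.5 -120.62 2.33 -2.3
13.1 -3.5 -121.61 2.61 -2.2
13.35 -4.5 -122.63 2.34 -2.3
13.6 -5.5 -123.47 2.37 -2.8
13.85 -6.5 -123.62 5.78 -3.2
14.1 -7.0 -123.64 6.8 -2.3
14.35 -7.5 -123.67 8.63 -2.7
14.6 -8.0 -123.71 10.28 -2.7
hold -123.71 [ 10.27  -2.44 -11.7 ] 0.03056802828636608
OUT -0.008000000000000004 -123.71179697730426 mid -117.20604036974731
```

```bash
python3 - <<'E'
from h import *; from cell import manip
b=np.load("base.npy"); xm=-117.21; d=-0.002
manip.move_linear(p0+d*X,rate=0.012)
for i in range(10):
    manip.dwell(0.15); st=manip.state(); x=(st["tool_pos"]-C)@X*1000
    print(round(st["clock"],2),round(d*1000,2),round(x,2),((st["contact_force"]-b)@X).round(2))
    e=xm-x
    if abs(e)<0.15: break
    d+=e/1000; manip.move_linear(p0+d*X,rate=0.012)
manip.dwell(0.3)
manip.set_gripper(0.07); manip.dwell(0.3); st=manip.state(); print(st["clock"],(st["tool_pos"]-C)@X*1000,st["contact_force"]-b)
manip.move_linear(st["tool_pos"]+[0,0,0.1],rate=0.1)
manip.move_linear(S(-0.20,0,0.30),rate=0.2)
q=manip.state(); print(q["clock"])
E
```

```text
15.8 -2.0 -120.34 -1.93
16.36 1.13 -116.58 0.26
16.76 0.5 -117.1 2.87
18.0833 -117.53320071080644 [ 0.68384565 -0.5737535  -0.24148866]
20.075
```

```bash
python3 - <<'E'
from h import *; from cell import manip,cams
M=np.stack([X,Y,Z])
def st(w): return ((w-C)@M.T)*1000
w=st(cloud(np.load("top0.npz")))
reg=np.zeros(w.shape[:2],bool); reg[100:170,260:340]=1
for lo,hi in ((140,158),(158,175),(175,190),(190,205),(205,230)):
    q=w[reg&(w[...,2]>lo)&(w[...,2]<hi)]; print(lo,len(q),np.median(q,0).round(1),q.min(0).round(1),q.max(0).round(1))
c=cams.capture("side"); np.savez("side2.npz",**c)
ws=st(cloud(c)); im=c["image"].astype(int); red=(im[...,2]>110)&(im[...,1]<60)&(im[...,0]<60)
for lo,hi in ((140,165),(165,185),(185,200),(200,230)):
    q=ws[red&(ws[...,2]>lo)&(ws[...,2]<hi)]; print("s",lo,len(q),np.median(q,0).round(1) if len(q) else "")
cv2.imwrite("pics/side2.png",cv2.resize(c["image"][90:300,200:420],None,fx=2.7,fy=2.7))
E
```

```text
140 335 [-22.6  -0.6 151. ] [-38.1 -17.9 140.2] [ -1.8  23.3 157.1]
158 40 [-21.3  12.  166.4] [-24.6   6.  158.7] [-13.7  21.  174.8]
175 38 [-21.2  22.1 182.9] [-24.8  15.9 175.5] [-13.   31.8 189.3]
190 27 [-21.2  28.5 195.7] [-25.   24.7 190.2] [-15.2  35.2 201.2]
205 122 [-20.8  41.4 214. ] [-28.7  31.8 205.4] [ -9.6  50.  219.5]
s 140 28 [-23.8   6.6 161.5]
s 165 64 [-23.8  15.6 175.7]
s 185 44 [-23.6  25.7 192.9]
s 200 91 [-24.   34.2 213.6]
```

View pics/side2.png

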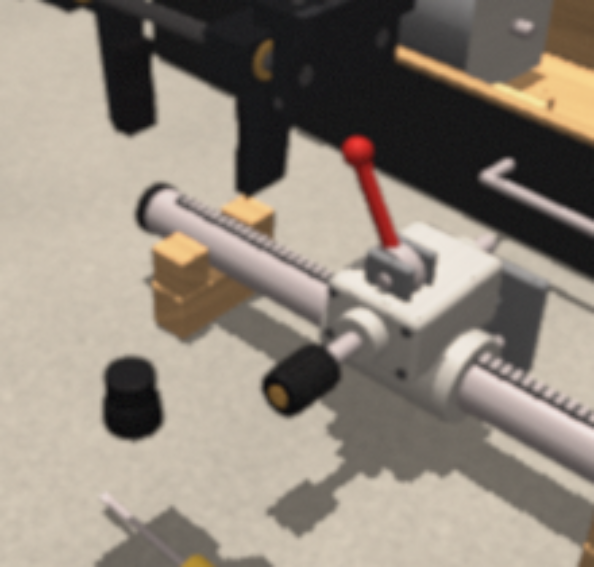

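The view shows the shaft freed, the lever open (ball at (358,150)), and the knob, loupe and screwdriver undisturbed.

```bash
python3 - <<'E'
from h import *; from cell import manip,cams
manip.set_gripper(0.0,force=20)
manip.move_linear(S(-.021,-.045,.30),rate=0.25)
manip.move_linear(S(-.021,-.045,.187),rate=0.12); manip.dwell(.2)
b=manip.state()["contact_force"]; print(manip.state()["clock"],b)
y=-.045
while y<.042:
    y+=.006; manip.move_linear(S(-.021,y,.187),rate=0.06); s=manip.state()
    f=s["contact_force"]-b; print(round(y*1000),((s["tool_pos"]-C)@Y*1000).round(1),(f@Y).round(1),f[2].round(1))
    if np.linalg.norm(f)>30: break
manip.move_linear(S(-.021,y-.015,.187)); manip.move_linear(S(-.021,y-.015,.235))
print(manip.state()["clock"])
c=cams.capture("side"); np.savez("side3.npz",**c)
M=np.stack([X,Y,Z]); ws=((cloud(c)-C)@M.T)*1000; im=c["image"].astype(int); red=(im[...,2]>110)&(im[...,1]<60)&(im[...,0]<60)
q=ws[red&(ws[...,2]>135)]; print(len(q),np.nanmax(q,0),np.nanmin(q,0),np.median(q,0))
cv2.imwrite("pics/side3.png",cv2.resize(c["image"][90:300,200:420],None,fx=2.7,fy=2.7))
E
```

```text
23.3833 [-0.06886233 -0.14080354 -0.11327444]
-39 -38.6 -0.1 -0.2
-33 -32.5 0.5 1.2
-27 -26.6 0.2 0.6
-21 -20.6 0.9 1.4
-15 -14.7 -0.0 -0.0
-9 -8.6 0.5 -1.6
-3 -2.6 0.3 0.2
3 3.4 0.1 -0.2
9 9.3 -0.1 -0.0
15 15.3 -0.4 -0.3
21 21.5 -1.0 0.4
27 27.6 0.5 -1.1
33 33.6 -0.8 1.2
39 39.3 -1.1 0.3
45 45.6 0.6 0.4
27.85
196 [-18.30406092  69.6713209  194.378716  ] [-29.1044747    9.81749123 151.56620233] [-24.04625273  40.9442596  172.97553228]
```

View pics/side3.png

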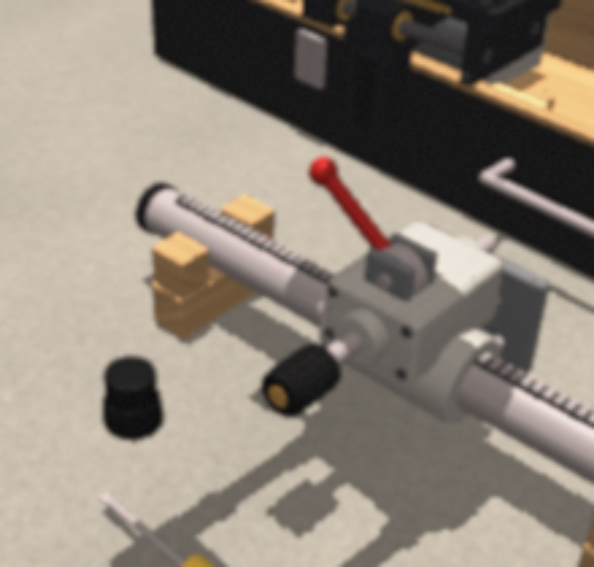

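The lever has swung to about 38° above level (ball at (323,171), roughly y 65, z 187 mm). Now I'll press it down from above.

```bash
python3 - <<'E'
from h import *; from cell import manip,cams
y=.073
manip.move_linear(S(-.021,y,.235)); manip.move_linear(S(-.021,y,.205)); manip.dwell(.2)
b=manip.state()["contact_force"]; z=.205
while z>.136:
    z-=.004 if z>.16 else .002
    manip.move_linear(S(-.021,y,z),rate=0.05); s=manip.state()
    f=s["contact_force"]-b; print(round(z*1000),(s["tool_pos"][2]*1000).round(1),f.round(1),round(s["clock"],1))
    if f[2]>38: break
manip.dwell(.3); s=manip.state(); print(s["tool_pos"][2],s["contact_force"]-b)
manip.move_linear(S(-.021,y,.25)); manip.move_linear(S(-.16,y,.30),rate=.25)
print(manip.state()["clock"])
c=cams.capture("side"); np.savez("side4.npz",**c)
M=np.stack([X,Y,Z]); ws=((cloud(c)-C)@M.T)*1000; im=c["image"].astype(int); red=(im[...,2]>110)&(im[...,1]<60)&(im[...,0]<60)
q=ws[red&(ws[...,2]>125)]; print(len(q),np.nanmax(q,0),np.nanmin(q,0),np.median(q,0))
cv2.imwrite("pics/side4.png",cv2.resize(c["image"][90:300,200:420],None,fx=2.7,fy=2.7))
E
```

```text
201 201.0 [ 0.2 -0.3  0.2] 29.1
197 196.5 [0.2 0.1 0.4] 29.4
193 193.0 [ 0.  -0.1  0.1] 29.6
189 189.3 [0.6 2.  3.2] 29.9
185 185.0 [0.9 2.  2.2] 30.1
181 180.2 [ 0.  -0.  -0.8] 30.4
177 176.2 [ 0.6 -0.6 -0.2] 30.6
173 172.3 [-0.4 -0.7 -0.7] 30.9
169 168.5 [0.5 0.2 0. ] 31.1
165 164.5 [-0.1  0.1  0.6] 31.4
161 160.5 [-0.3  0.3 -0.1] 31.6
157 156.2 [0.7 0.1 0.4] 31.9
155 154.6 [-0.  -0.1  0.1] 32.1
153 153.0 [-0.3  0.1 -0.4] 32.4
151 151.0 [-0.1  0.8  1.2] 32.6
149 148.6 [ 0.4 -0.2 -0.9] 32.9
147 147.8 [-1.8  1.1  5.6] 33.1
145 147.3 [-4.8  0.  11.2] 33.4
143 147.0 [-8.   0.8 17.9] 33.6
141 146.5 [-11.1  -0.3  24.9] 33.9
139 146.0 [-13.3  -0.4  32.4] 34.1
137 145.7 [-17.3  -0.2  39. ] 34.4
0.1456821634778541 [-1.68498369e+01  2.34693306e-02  3.83166589e+01]
36.325
132 [-18.67933874  83.52617348 147.69603057] [-30.09761377  23.59935131 136.98305988] [-24.51390122  58.04360902 142.14930187]
```

View pics/side4.png

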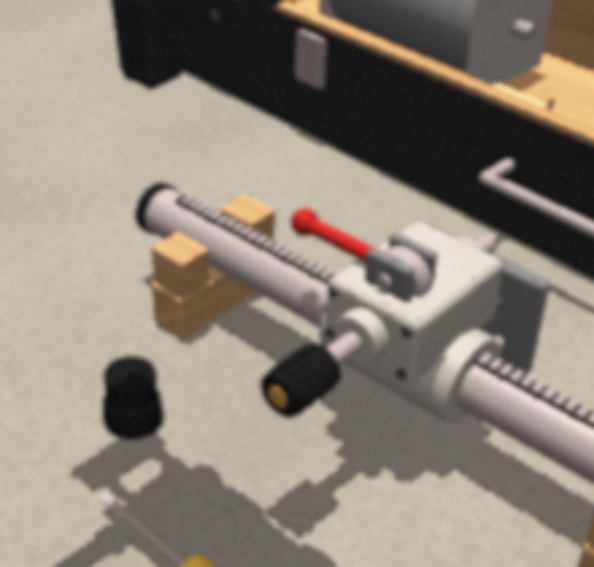

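The lever is level (ball at (304,221), top at 147.7 mm against 148 mm for closed). I'll check that the knob didn't shift during locking, then hand in.

```bash
python3 - <<'E'
from h import *; from cell import manip,order
a,b=[cv2.cvtColor(np.load(f"side{i}.npz")["image"],cv2.COLOR_BGR2GRAY) for i in (2,4)]
A=a[205:250,285:335]; r=cv2.matchTemplate(b[200:255,280:340],A,cv2.TM_CCOEFF_NORMED); _,m,_,l=cv2.minMaxLoc(r)
k=a[214:246,296:326].astype(float),b[214:246,296:326].astype(float)
print(m,l,"expect (5,5)",cv2.phaseCorrelate(*k,cv2.createHanningWindow((30,32),cv2.CV_64F)))
s=manip.state(); print(s["clock"],s["contact_force"])
if l==(5,5): order.close_job(); print("handed in")
E
```

```text
0.998812198638916 (5, 5) expect (5,5) ((0.023022204447316952, -0.023141414960313966), 0.897517838215151)
36.375 [-0.48867512  0.83546692  0.91298847]
the job is handed in; nothing more can be done
handed in
```

The shaft is set midway between its stops, the cam lever is pressed fully down, and the job was handed in at about 36 s of the 72 s allowed. No verdict is reported, so the checks below are my own.

- **Stops:** I gripped the knob, pushed in to about 12 N at the knob (tool position −110.7 mm along the stand's x) and pulled out to about 10 N (−123.7 mm). That gives a float of about 13 mm. These readings include the drag of roughly 2–3 N, so the force on each stop stayed well below 25 N.
- **Middle:** The target was −117.2 mm, and I let go with the tool at −117.1 mm. During release the arm relaxed 0.4 mm as the load came off. I took that as the arm moving, not the shaft, but did not measure it separately.
- **Lever:** I pushed it over sideways, then pressed it down with about 38 N until it stopped. The ball's top then measured 147.7 mm, against 148 mm for a level (closed) lever.
- **Last checks:** The side pictures before and after locking match, with a knob shift of about 0.03 pixel, so locking did not move the shaft. The arm was clear with only noise on the force reading. The loupe looked unmoved; the jar and most of the screwdriver were outside the last pictures, but the arm never went near them.
- **One disagreement:** The shaft axis lay about 1.5 mm to the side of my camera estimate. I corrected for it while gripping.

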